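Start the star knob on the fan foot's stud

ROBOT

A 6-joint arm with a two-finger parallel gripper is mounted at the origin on the work surface. World frame = base frame: x ahead of the robot, y to its left, z up, the work surface at z = 0. Lengths are in m, angles in rad, forces in N, time in s.
With the tool pointing down it reaches from about 0.375 to 0.925 m from the base axis. Payload 5.7 kg.
Tool frame: the origin (TCP) lies midway between the tips of the shut fingers; the grasp point (between the pads) lies 19 mm behind it; z points along the fingers, y is the line along which they close (so a half turn about z gives the same grasp; the last joint's range is limited). The gripper opens to 88 mm and grips with 3 to 60 N. Pads are 20 mm wide; open, the fingers measure 115 mm over their backs; the gripper's body (75 mm by 178 mm) begins 61 mm behind the grasp point.
Start: joints at [1.107, 0.359, 1.51, -0, 1.272, -0.115], TCP at [0.205, 0.564, 0.223] pointing down, gripper open.
Joint ranges: [-2.97, 2.97], [-1.01, 2.36], [0.21, 2.38], [-0.96, 4.11], [0.2, 2.71], [-2.98, 2.98]. Speed limits (rad/s): [2.39, 2.39, 3.14, 3.14, 3.14, 3.14].

INTERFACE

Orientations are given as a unit quaternion [x, y, z, w].
In Python, from bench import move_ptp, servo_line, goto_joints, move_gripper, sleep, inverse_kinematics, capture, PlanningError, close_job, spot_in, silhouettes, current_clock, current_joint_pos, current_qvel, current_joint_torque, current_position, current_orientation, current_force, current_torque, current_finger_gap, current_grip_force gives the robot as it stands. Calls block until the motion is done:
- move_ptp(position, orientation): joint-space move of the TCP to a pose.
- servo_line(position, orientation=None, rate=0.15, contact_N=None): straight line of the TCP; orientation=None keeps the orientation; rate is the mean speed in m/s. With contact_N (N) it stops when the force on the tool has changed by that much, and returns True; else False.
- goto_joints(angles): joint-space move.
- move_gripper(opening): finger opening in m; the grip force is fixed at half the most; returns when the fingers have stopped.
- sleep(seconds).
- inverse_kinematics(position, orientation): joint angles nearest the present ones, or None.
- capture(name): name is "scene" or "top" or "wrist"; returns a dict with "image" (480x640x3 uint8, blue, green, red), "range_z" (480x640 float32, m along the optical axis (not along the pixel's ray), 0 where there is no reading), "intrinsics" (3x3 intrinsics, pixels), "k1" (the pictures are not rectified: a ray, as slopes to the right and down, at radius r is drawn at 1 + k1 r^2 times it, then the intrinsics apply), "R" (3x3) and "t" (3): a world point X has camera coordinates R X + t. Camera axes: x right, y down, z forward; pixel columns grow to the right and rows downward; lengths in m; the calibration is good to about 2 mm. A picture is of the moment at which its call begins.
A pose or a line that the arm cannot do raises PlanningError and nothing moves.
- close_job(): hands the job in; it is judged then, once.
Trained networks look in the newest picture that a camera, given by its name, has taken for a name from the list of things; names that differ only in an ending like _2 or _b are one class to them, and where a whole thing is asked for, a point or a joint stands for the part that bears it (a point fixed in the world has none). Each returns a list of dicts, best first, with "conf" (0 to 1); they miss things now and then, are a little off and sometimes report something else, mostly with a low value. They report only what shows in the picture. A call takes as long as a camera call. They do not tell look-alikes from the thing itself.
- spot_in(camera, query): "xy" ([column, row] in pixels, amid what is visible of it).
- silhouettes(camera, query): "region" (480x640 bool, what is visible of it) and "xy" ([column, row] in pixels, amid what is visible of it).
Readings, each from a call of its own:
- current_clock(): time.
- current_joint_pos(): joint angles.
- current_qvel(): joint speeds.
- current_joint_torque(): joint torques, N m.
- current_position(): TCP position.
- current_orientation(): TCP orientation.
- current_force(): force on the tool from outside, world axes, zero at the start.
- current_torque(): the same for the moment, N m.
- current_finger_gap(): finger opening in m.
- current_grip_force(): force on a finger pad.
Only numpy, scipy, OpenCV 4.12 (cv2) and the standard library are available. Lean on these libraries where they do the work, as an engineer would, in place of code of your own. Each camera call takes 0.05 s, during which the arm holds its last target. There are 200 camera calls.

TASK

Put the black star knob, open end down, on the threaded stud of the white fan foot. Its thread will not start by turning forwards straight away: pressing only lightly, turn it backwards (anticlockwise from above) until it clicks down into the start of the thread, then forwards (clockwise) until its skirt is flush on the steel strap. Never force it, leave the sanitiser bottle, mug and stapler alone, and let go of the knob at the end.

Things in the scene. Friction and masses are not known exactly. Their poses are not given: they have to be found in the camera images.
- knob_mid (a point): Centre (half-way up, on the axis) of the loose black star knob: 43 mm tall, 56 mm across lobes, about 90 g, standing open end down; z is its axis, up. Six lobes, 13 mm wide with flat ends, point at 0, 60, 120.. degrees from x and span 21 to 43 mm above its bottom: grip two opposite lobes (56 mm) 10 mm above this point. Below them is a round skirt, 44 mm across.
- knob_mouth (a point): Centre of the knob's bottom edge, where its hollow opens (37 mm bore, 28 mm deep). At the mouth three lugs, 120 degrees apart, 4 mm tall, 5.5 mm wide, 1 mm above the bottom edge, point inwards and leave a 25 mm free circle.
- foot: White round fan foot, fixed: a disc 190 mm across, 24 mm tall, centred 45 mm along +x of this frame. Its origin is on the stud's axis at desk level, z up. A bare steel column, 22 mm thick, 120 mm high, stands 108 mm along +x. The vertical steel stud, 22 mm core, 32 mm over the thread, carries a coarse three-start right-hand thread of 24 mm lead.
- stud_tip (a point): Top of the stud, on its axis, 56 mm above the desk. Its nose widens from 12 to 22 mm diameter over the first 7 mm and guides the knob on.
- ledge (a point): On the stud's axis, at the flat top of the thread, 44 mm above the desk: a ledge with three notches, 36 degrees wide, 120 apart, at an angle not given. A stop 3 mm high at the anticlockwise side of each notch bars a lug on the ledge from turning clockwise into it. Lugs on the ledge: knob bottom 42 to 43 mm above the desk (45 to 46 if on a stop).
- strap (a point): On the stud's axis, at the top of the steel strap (56 mm wide) round the stud, 30 mm above the desk. Turned anticlockwise, up to 120 degrees, the knob drops 8 mm into the notches: bottom 34 mm above the desk, 15 degrees of play to a back stop. From there 55 to 70 degrees clockwise bring it down along the thread, flush on this strap; a hard stop comes 17 degrees later.
- sanitiser: Closed sanitiser bottle, 54 mm across, 130 mm tall, standing on the desk; origin at the centre of its underside. Leave alone.
- mug: White mug, 80 mm across, 95 mm tall; origin at the centre of its underside. Leave alone.
- stapler: Grey stapler, 130 x 34 x 52 mm, long side along its x; origin at the centre of its underside. Leave alone.
Mind the look-alikes: they are no part of the job. Of the things that look like the part that bears knob_mid, the smallest one is meant.

How it is judged:
By the outcome, as a careful person would: the job done as asked, in the order asked, and still so for the second after the job is handed in, with the robot touching nothing.
It also fails if it takes over 72 s, if anything falls off the work surface, if the arm or the gripper's body presses on something with over 40 N, if the wrist force passes 120 N, or if a joint passes its speed limit or range.

## Working session

There is one attempt and no reset: what is moved stays moved. The work goes in short steps, each a Python script; the robot and the scene stay as the last script left them, time stands still between calls to the robot, and variables do not carry over. Pictures are saved under pics/ and viewed, at most 10 in all, crops included, and the job is handed in when it is done.

```bash
ls; mkdir -p pics; cat > h.py <<'E'
import numpy as np, cv2, pickle
from bench import *
def pix2ray(c,uv):
    K=c["intrinsics"]; d=np.array([(uv[0]-K[0,2])/K[0,0],(uv[1]-K[1,2])/K[1,1]]); s=d.copy()
    for _ in range(20): s=d/(1+c["k1"]*(s@s))
    return np.array([s[0],s[1],1.])
def unproj(c,uv,z): return c["R"].T@(pix2ray(c,uv)*z-c["t"])
def at_height(c,uv,h):
    o=-c["R"].T@c["t"]; d=c["R"].T@pix2ray(c,uv); return o+d*(h-o[2])/d[2]
def proj(c,X):
    p=c["R"]@np.asarray(X)+c["t"]; s=p[:2]/p[2]; s=s*(1+c["k1"]*(s@s)); K=c["intrinsics"]
    return np.array([K[0,0]*s[0]+K[0,2],K[1,1]*s[1]+K[1,2]])
def cloud(c,mask=None):
    K=c["intrinsics"]; rz=c["range_z"]; m=rz>0
    if mask is not None: m&=mask
    v,u=np.nonzero(m); d=np.stack([(u-K[0,2])/K[0,0],(v-K[1,2])/K[1,1]],1); s=d.copy()
    for _ in range(20): s=d/(1+c["k1"]*(s**2).sum(1))[:,None]
    P=np.c_[s,np.ones(len(s))]*rz[v,u][:,None]
    return (P-c["t"])@c["R"], np.c_[u,v]
E
python3 - <<'E'
from h import *
for n in ["top","scene"]:
    c=capture(n); cv2.imwrite(f"pics/{n}0.png",c["image"]); pickle.dump(c,open(n+".pkl","wb"))
    for q in ["knob_mid","foot","sanitiser","mug","stapler"]:
        for s in silhouettes(n,q):
            P,_=cloud(c,s["region"])
            print(n,q,round(s["conf"],2),np.round(s["xy"]),s["region"].sum(),np.round(np.median(P,0),3) if len(P) else None, np.round(np.percentile(P,[2,98],axis=0),3).tolist() if len(P) else None)
print(current_clock(),current_orientation())
E
```

```text
pics
top knob_mid 0.79 [447. 281.] 498 [ 0.474 -0.265  0.042] [[0.45, -0.291, 0.003], [0.496, -0.24, 0.048]]
top knob_mid 0.73 [418. 324.] 1031 [ 0.382 -0.201  0.061] [[0.348, -0.239, 0.017], [0.416, -0.167, 0.067]]
top knob_mid 0.64 [433. 231.] 1103 [ 0.579 -0.229  0.061] [[0.546, -0.268, -0.001], [0.617, -0.194, 0.066]]
top foot 0.73 [308. 205.] 5958 [0.636 0.028 0.025] [[0.552, -0.056, 0.018], [0.719, 0.113, 0.085]]
top sanitiser 0.96 [182. 295.] 676 [0.445 0.283 0.09 ] [[0.42, 0.267, 0.025], [0.469, 0.312, 0.133]]
top sanitiser 0.48 [310. 206.] 5937 [0.635 0.028 0.025] [[0.552, -0.056, 0.019], [0.719, 0.112, 0.085]]
top mug 0.92 [183. 180.] 1721 [0.691 0.302 0.035] [[0.626, 0.253, -0.001], [0.727, 0.33, 0.098]]
top stapler 0.84 [482. 192.] 1204 [ 0.664 -0.342  0.049] [[0.606, -0.376, 0.003], [0.723, -0.312, 0.056]]
scene knob_mid 0.85 [221. 199.] 519 [ 0.482 -0.262  0.04 ] [[0.453, -0.291, 0.004], [0.5, -0.241, 0.044]]
scene knob_mid 0.59 [258. 169.] 985 [ 0.394 -0.196  0.058] [[0.352, -0.237, 0.006], [0.419, -0.164, 0.063]]
scene knob_mid 0.58 [216. 237.] 1237 [ 0.592 -0.226  0.059] [[0.551, -0.268, 0.003], [0.619, -0.194, 0.063]]
scene foot 0.97 [328. 291.] 6487 [0.649 0.033 0.024] [[0.558, -0.053, 0.013], [0.729, 0.115, 0.11]]
scene sanitiser 0.91 [475. 229.] 1151 [0.462 0.29  0.077] [[0.437, 0.268, 0.006], [0.473, 0.316, 0.129]]
scene mug 0.92 [462. 339.] 2653 [0.683 0.295 0.051] [[0.64, 0.254, 0.0], [0.733, 0.328, 0.095]]
scene stapler 0.87 [149. 267.] 1434 [ 0.678 -0.337  0.047] [[0.61, -0.371, -0.0], [0.731, -0.313, 0.053]]
scene stapler 0.17 [332. 295.] 6506 [0.649 0.033 0.023] [[0.558, -0.054, 0.014], [0.729, 0.114, 0.11]]
0.6 [ 1.73508064e-01  9.84832448e-01 -3.44583789e-05 -4.41321849e-06]
```

View pics/top0.png

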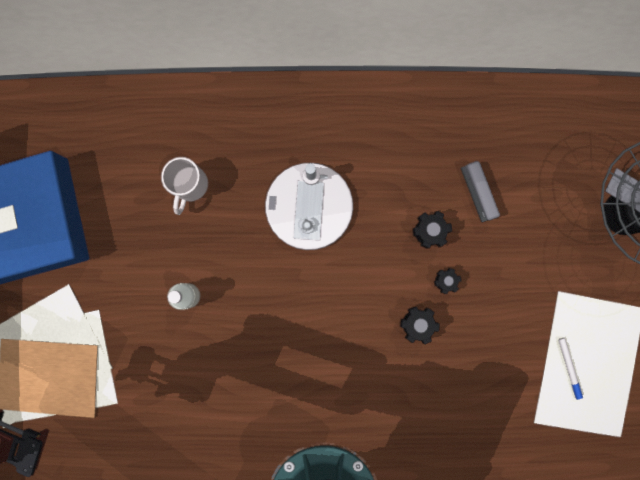

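```bash
python3 - <<'E'
from h import *
for n in ["top","scene"]:
    c=pickle.load(open(n+".pkl","rb")); P,uv=cloud(c)
    b=(abs(P[:,0]-.636)<.11)&(abs(P[:,1]-.028)<.11)
    for lo,hi in [(.03,.042),(.042,.06),(.06,.1),(.1,.13)]:
        m=b&(P[:,2]>lo)&(P[:,2]<hi); Q=P[m]
        if len(Q): 
            w=cv2.kmeans(Q[:,:2].astype(np.float32),2,None,(3,50,1e-5),5,0); print(n,lo,len(Q),w[2].round(3).tolist(),[int((w[1]==i).sum()) for i in (0,1)])
    m=b&(P[:,2]>.016)&(P[:,2]<.03); (r)=cv2.minEnclosingCircle(P[m][:,:2].astype(np.float32)); print("disc",r)
E
```

```text
top 0.03 826 [[0.5979999899864197, 0.03200000151991844], [0.6650000214576721, 0.026000000536441803]] [382, 444]
top 0.042 243 [[0.6940000057220459, 0.02199999988079071], [0.5920000076293945, 0.03200000151991844]] [102, 141]
top 0.06 38 [[0.6919999718666077, 0.023000000044703484], [0.593999981880188, 0.03099999949336052]] [35, 3]
top 0.1 108 [[0.7039999961853027, 0.024000000208616257], [0.6940000057220459, 0.023000000044703484]] [53, 55]
disc ((0.6371461153030396, 0.028564903885126114), 0.09509557485580444)
scene 0.03 435 [[0.6169999837875366, 0.03400000184774399], [0.6990000009536743, 0.02199999988079071]] [258, 177]
scene 0.042 273 [[0.7080000042915344, 0.02500000037252903], [0.5960000157356262, 0.03200000151991844]] [130, 143]
scene 0.06 116 [[0.7080000042915344, 0.03099999949336052], [0.7099999785423279, 0.019999999552965164]] [60, 56]
scene 0.1 161 [[0.699999988079071, 0.020999999716877937], [0.7070000171661377, 0.027000000700354576]] [67, 94]
disc ((0.6386579871177673, 0.028594233095645905), 0.09558436274528503)
```

```bash
python3 - <<'E'
from h import *
s=current_orientation()
# fly above the knob for wrist view
q=[1,0,0,0]
print(current_joint_pos())
for p in ([.473,-.265,.25],[.60,.0,.26]):
    for a in np.radians([0,30,60,90,-30,-60]):
        o=[np.cos(a/2),np.sin(a/2),0,0]; k=inverse_kinematics(p,o); print(p,np.degrees(a),None if k is None else np.round(k,2))
E
```

```text
[ 1.10689094e+00  3.58773973e-01  1.51040515e+00 -1.17340007e-05
  1.27248210e+00 -1.15120638e-01]
[0.473, -0.265, 0.25] 0.0 [-0.64  0.25  1.6  -0.    1.29  0.93]
[0.473, -0.265, 0.25] 29.999999999999996 [-0.64  0.25  1.6  -0.    1.29  0.41]
[0.473, -0.265, 0.25] 59.99999999999999 [-0.64  0.25  1.6  -0.    1.29 -0.11]
[0.473, -0.265, 0.25] 90.0 [-0.64  0.25  1.6  -0.    1.29 -0.64]
[0.473, -0.265, 0.25] -29.999999999999996 [-0.64  0.25  1.6  -0.    1.29  1.46]
[0.473, -0.265, 0.25] -59.99999999999999 [-0.64  0.25  1.6  -0.    1.29  1.98]
[0.6, 0.0, 0.26] 0.0 [-0.12  0.33  1.46 -0.    1.35  1.46]
[0.6, 0.0, 0.26] 29.999999999999996 [-0.12  0.33  1.46 -0.    1.35  0.93]
[0.6, 0.0, 0.26] 59.99999999999999 [-0.12  0.33  1.46 -0.    1.35  0.41]
[0.6, 0.0, 0.26] 90.0 [-0.12  0.33  1.46 -0.    1.35 -0.12]
[0.6, 0.0, 0.26] -29.999999999999996 [-0.12  0.33  1.46 -0.    1.35  1.98]
[0.6, 0.0, 0.26] -59.99999999999999 [-0.12  0.33  1.46 -0.    1.35  2.5 ]
```

```bash
python3 - <<'E'
from h import *
a=np.radians(60); o=[np.cos(a/2),np.sin(a/2),0,0]
def look(p,n,qs):
    move_ptp(p,o); c=capture("wrist"); cv2.imwrite(f"pics/{n}.png",c["image"]); pickle.dump(c,open(n+".pkl","wb"))
    for q in qs:
        for s in silhouettes("wrist",q):
            P,_=cloud(c,s["region"]); print(n,q,round(s["conf"],2),np.round(s["xy"]),s["region"].sum(),np.round(np.median(P,0),4) if len(P) else None, np.round(np.percentile(P,[2,98],axis=0),3).tolist() if len(P) else None)
    print("cam",-c["R"].T@c["t"],c["R"][2],current_clock())
look([.56,.0,.26],"wfoot",["foot"])
look([.45,-.25,.22],"wknob",["knob_mid"])
A=cv2.imread("pics/wfoot.png");B=cv2.imread("pics/wknob.png")
cv2.imwrite("pics/w.png",cv2.resize(np.hstack([A,B]),(800,300)))
E
```

```text
wfoot foot 0.92 [365. 151.] 20979 [0.64   0.0322 0.0232] [[0.553, -0.055, 0.02], [0.717, 0.112, 0.118]]
cam [0.59377689 0.05966134 0.42078524] [-0.12634792 -0.21678466 -0.96800858] 3.075
wknob knob_mid 0.94 [346. 221.] 1998 [ 0.4725 -0.2657  0.0416] [[0.448, -0.292, -0.001], [0.496, -0.242, 0.043]]
wknob knob_mid 0.82 [425. 138.] 5439 [ 0.5781 -0.2324  0.06  ] [[0.545, -0.27, 0.005], [0.615, -0.198, 0.062]]
wknob knob_mid 0.56 [235. 216.] 4632 [ 0.3839 -0.2032  0.0602] [[0.348, -0.24, 0.018], [0.416, -0.168, 0.062]]
cam [ 0.48440865 -0.19062999  0.38108626] [-0.12577131 -0.21670678 -0.9681011 ] 4.2417
```

View pics/w.png

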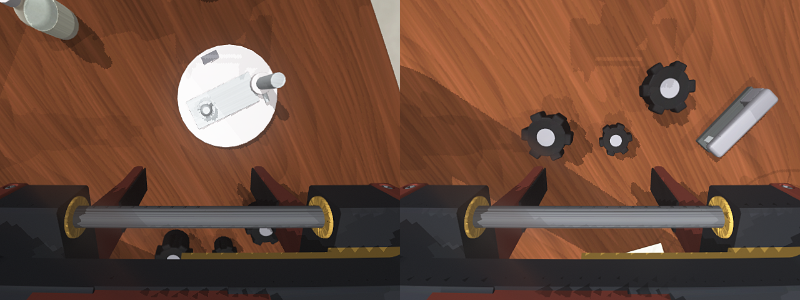

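```bash
python3 - <<'E'
from h import *
from scipy.optimize import minimize
c=pickle.load(open("wknob.pkl","rb"))
P,_=cloud(c); 
def rect(c,x0,y0,h,half,n=400):
    g=np.linspace(-half,half,n); M=np.zeros((n,n,2),np.float32)
    for i,dx in enumerate(g[::-1]):
        for j,dy in enumerate(g[::-1]): M[i,j]=proj(c,[x0+dx,y0+dy,h])
    return cv2.remap(c["image"],M[...,0],M[...,1],cv2.INTER_LINEAR)
b=(np.hypot(P[:,0]-.4725,P[:,1]+.2657)<.036)&(P[:,2]>.036)&(P[:,2]<.05); Q=P[b]
print(len(Q),np.median(Q[:,2]),cv2.minEnclosingCircle(Q[:,:2].astype(np.float32)))
def inside(X,p):
    d=X[:,:2]-p[:2]; r=np.hypot(*d.T); th=(np.arctan2(d[:,1],d[:,0])-p[2]+np.pi/6)%(np.pi/3)-np.pi/6
    lx=r*np.cos(th); ly=r*np.sin(th)
    return (r<.0225)|((lx<.028)&(abs(ly)<.0065))
# IoU on an image mask grid: dark plus grey at z=.043
g=np.arange(-.034,.034,.0006); X=np.stack(np.meshgrid(g+.4725,g-.2657,indexing="ij"),-1).reshape(-1,2)
from scipy.spatial import cKDTree
for zmin in (.036,.030):
    b=(np.hypot(P[:,0]-.4725,P[:,1]+.2657)<.036)&(P[:,2]>zmin)&(P[:,2]<.05)
    d,_=cKDTree(P[b][:,:2]).query(X); occ=d<.0007
    best=max(((lambda m:(m&occ).sum()/(m|occ).sum())(inside(X,(x,y,a))),x,y,a) for x in np.arange(.469,.478,.001) for y in np.arange(-.270,-.261,.001) for a in np.radians(np.arange(0,60,2)))
    print(zmin,best[:3],np.degrees(best[3]))
k=rect(c,best[1],best[2],.043,.04)
for i in range(6):
    t=best[3]+i*np.pi/3; s=400/.08; cv2.line(k,(200,200),(int(200-s*.028*np.sin(t)),int(200-s*.028*np.cos(t))),(0,255,0),1)
f=pickle.load(open("wfoot.pkl","rb")); P,_=cloud(f)
b=(np.hypot(P[:,0]-.593,P[:,1]-.032)<.03)
for lo,hi in[(.05,.062),(.041,.047)]:
    Q=P[b&(P[:,2]>lo)&(P[:,2]<hi)]; print("stud",lo,len(Q),Q.mean(0),cv2.minEnclosingCircle(Q[:,:2].astype(np.float32)))
Q=P[(np.hypot(P[:,0]-.7,P[:,1]-.023)<.03)&(P[:,2]>.11)&(P[:,2]<.13)]; print("col",len(Q),Q.mean(0),cv2.minEnclosingCircle(Q[:,:2].astype(np.float32)))
r=rect(f,.593,.032,.056,.04); 
for rad in (6,): cv2.circle(r,(200,200),int(rad*5),(0,255,0),1)
cv2.circle(r,tuple(int(v) for v in (200,200)),2,(0,0,255),-1)
cv2.imwrite("pics/r.png",np.hstack([k,r]))
E
```

```text
1804 0.04171096598211028 ((0.4721671938896179, -0.2683734893798828), 0.028274139389395714)
0.036 (np.float64(0.9298427509936064), np.float64(0.472), np.float64(-0.268)) 40.0
0.03 (np.float64(0.9303568350284434), np.float64(0.472), np.float64(-0.268)) 40.0
stud 0.05 218 [0.59237342 0.03137231 0.05335773] ((0.5923052430152893, 0.03172216936945915), 0.00985046662390232)
stud 0.041 253 [0.59250705 0.031731   0.04319702] ((0.5923634767532349, 0.031178751960396767), 0.01618611253798008)
col 535 [0.69849987 0.02262796 0.11808264] ((0.699337363243103, 0.022381994873285294), 0.011057388968765736)
```

View pics/r.png

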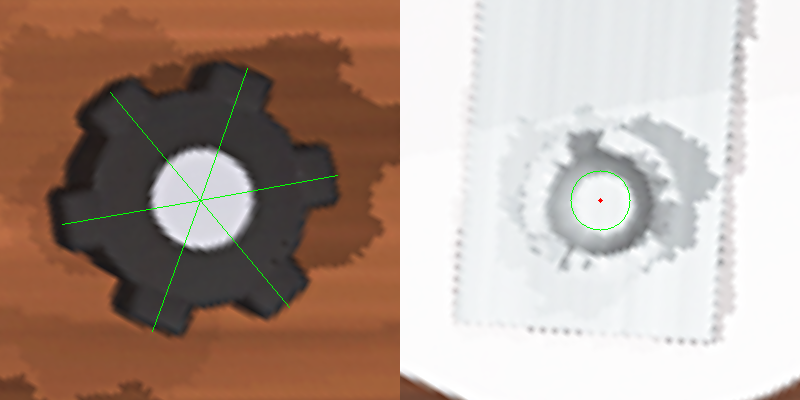

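```bash
cat >> h.py <<'E'
def ori(deg):
    a=np.radians(deg); return [np.cos(a/2),np.sin(a/2),0,0]
def st(m=""):
    o=current_orientation(); print(m,"t",round(current_clock(),2),"p",np.round(current_position(),4),"a",round(np.degrees(2*np.arctan2(o[1],o[0])),1),"F",np.round(current_force(),2),"M",np.round(current_torque(),2),"gap",round(current_finger_gap(),4),"g",round(current_grip_force(),1))
E
python3 - <<'E'
from h import *
o=ori(70.5)
move_ptp([.472,-.2675,.09],o); move_gripper(.075); st("above")
servo_line([.472,-.2675,.0135],o,contact_N=5); st("down")
move_gripper(0); st("grip")
servo_line([.472,-.2675,.09],o); st("lift")
move_ptp([.5926,.0317,.0135+.068],o); st("over")
c=capture("wrist"); cv2.imwrite("pics/over.png",c["image"]); c=capture("scene"); cv2.imwrite("pics/over_s.png",cv2.resize(c["image"][220:360,240:440],(600,420)))
E
```

```text
above t 5.28 p [ 0.4723 -0.2678  0.0908] a 70.5 F [-0.09 -0.   -0.36] M [-0.09  0.14  0.03] gap 0.0746 g 0.0
down t 5.93 p [ 0.4722 -0.2677  0.0137] a 70.5 F [-0.61 -1.27  0.51] M [-0.1   0.08  0.01] gap 0.0751 g 0.0
grip t 6.38 p [ 0.4726 -0.2679  0.0144] a 70.5 F [-1.36 -0.05  5.85] M [-0.03  0.16  0.  ] gap 0.0559 g 30.0
lift t 7.03 p [ 0.4715 -0.2672  0.0896] a 70.5 F [ 0.21  0.66 -1.51] M [-0.03  0.1   0.01] gap 0.0557 g 30.0
over t 8.26 p [0.5923 0.0307 0.0811] a 70.5 F [ 0.07 -0.01 -0.46] M [-0.06  0.12  0.02] gap 0.0556 g 30.0
```

View pics/over_s.png

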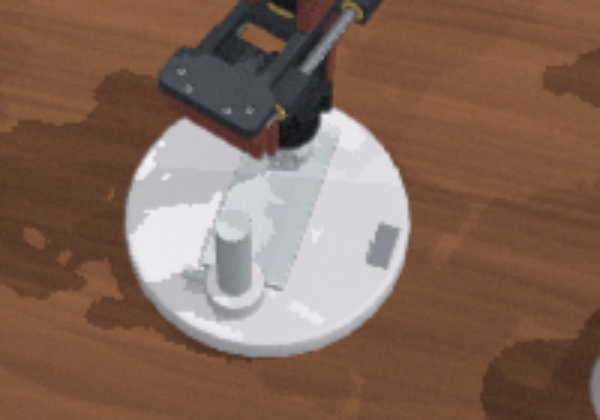

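```bash
python3 - <<'E'
from h import *
o=ori(70.5); sleep(.3); st("settle")
r=servo_line([.5926,.0317,.014+.040],o,rate=.02,contact_N=4); st(f"contact {r}")
sleep(.3); st()
E
```

```text
settle t 8.66 p [0.5926 0.0311 0.0816] a 70.4 F [-0.54 -0.38 -0.61] M [-0.06  0.08 -0.02] gap 0.0555 g 30.0
contact True t 9.64 p [0.5925 0.0317 0.0605] a 70.5 F [-0.71  0.38  5.9 ] M [-0.1   0.14 -0.02] gap 0.0558 g 30.0
 t 9.94 p [0.5926 0.0317 0.0605] a 70.5 F [-1.   -0.43  5.15] M [-0.05  0.12 -0.02] gap 0.0555 g 30.0
```

```bash
cat >> h.py <<'E'
def turn(a,z,x=.5926,y=.0317,rate=.05):
    servo_line([x,y,z],ori(a),rate=rate)
def log(a,z,m=""):
    F=current_force();M=current_torque();p=current_position(); print(m,"t%.2f a%.1f zc%.4f z%.4f F%s Mz%.2f"%(current_clock(),a,z,p[2],np.round(F,1),M[2])); return F,M,p
E
python3 - <<'E'
from h import *
a=70.5; z=.0605
for i in range(6):
    a+=4; turn(a,z); F,M,p=log(a,z)
    if F[2]<2:
        h=servo_line([.5926,.0317,z-.004],ori(a),rate=.02,contact_N=3); z=current_position()[2]; log(a,z,f"down {h}")
    elif F[2]>7: z+=.0003
    if abs(M[2])>1: print("torque");break
E
```

```text
t10.19 a74.5 zc0.0605 z0.0607 F[-0.1  0.1  2.2] Mz0.11
 t10.44 a78.5 zc0.0605 z0.0606 F[0.7 0.3 2.6] Mz-0.03
 t10.69 a82.5 zc0.0605 z0.0603 F[1.2 1.3 0.6] Mz0.00
down True t10.90 a82.5 zc0.0583 z0.0583 F[ 1.2  0.3 -0.8] Mz0.23
 t11.15 a86.5 zc0.0583 z0.0580 F[ 1.5 -0.5 -0.4] Mz-0.03
down True t11.36 a86.5 zc0.0574 z0.0574 F[-1.6  0.4  9.4] Mz0.02
 t11.61 a90.5 zc0.0574 z0.0576 F[-0.7 -0.7  4.1] Mz0.03
 t11.86 a94.5 zc0.0574 z0.0576 F[0.2 0.6 5. ] Mz-0.03
```

```bash
python3 - <<'E'
from h import *
a=94.5; z=.0574
for i in range(28):
    a+=4; turn(a,z); F,M,p=log(a,z)
    if F[2]<1.8:
        h=servo_line([.5926,.0317,.0475],ori(a),rate=.03,contact_N=4); z=current_position()[2]; log(a,z,f"down {h}")
        if z<.0525: break
    elif F[2]>6: z+=.0002
    if abs(M[2])>.8: print("torque");break
sleep(.2); st()
E
```

```text
t12.11 a98.5 zc0.0574 z0.0576 F[-0.6  0.1  5.4] Mz0.01
 t12.36 a102.5 zc0.0574 z0.0576 F[0.6 0.5 5.4] Mz0.05
 t12.61 a106.5 zc0.0574 z0.0576 F[ 0.  -0.1  5.1] Mz0.03
 t12.86 a110.5 zc0.0574 z0.0575 F[ 0.2 -0.4  5.2] Mz0.01
 t13.11 a114.5 zc0.0574 z0.0576 F[-0.1  0.3  5.1] Mz0.01
 t13.36 a118.5 zc0.0574 z0.0576 F[ 0.6 -0.1  6.2] Mz-0.04
 t13.61 a122.5 zc0.0576 z0.0576 F[0.8 0.4 3.2] Mz0.05
 t13.86 a126.5 zc0.0576 z0.0576 F[ 0.3 -0.2  4.2] Mz0.03
 t14.11 a130.5 zc0.0576 z0.0576 F[-0.3 -0.2  3.5] Mz0.02
 t14.36 a134.5 zc0.0576 z0.0576 F[-0.1  0.6  3.9] Mz0.03
 t14.61 a138.5 zc0.0576 z0.0576 F[0.7 0.1 4.3] Mz0.01
 t14.86 a142.5 zc0.0576 z0.0576 F[0.2 0.7 4. ] Mz-0.04
 t15.11 a146.5 zc0.0576 z0.0576 F[-0.2  0.5  4.6] Mz0.04
 t15.36 a150.5 zc0.0576 z0.0576 F[ 1.  -0.3  3.8] Mz0.08
 t15.61 a154.5 zc0.0576 z0.0574 F[ 0.7 -1.2  1.1] Mz0.00
down True t15.82 a154.5 zc0.0557 z0.0557 F[ 0.8 -1.3 -2.4] Mz0.29
 t16.07 a158.5 zc0.0557 z0.0553 F[ 0.3 -0.5 -0.8] Mz0.03
down True t16.27 a158.5 zc0.0530 z0.0530 F[ 1.9 -0.6 -4. ] Mz0.15
 t16.52 a162.5 zc0.0530 z0.0528 F[ 0.3  0.9 -0.5] Mz0.06
down True t16.77 a162.5 zc0.0484 z0.0484 F[-0.6  1.1  6.4] Mz0.00
 t 16.97 p [0.5929 0.0317 0.0484] a 162.4 F [-0.46  0.33  6.63] M [-0.05  0.16 -0.01] gap 0.0559 g 30.0
```

```bash
python3 - <<'E'
from h import *
a=162.5; z=.0484
for i in range(13):
    a-=4; F0=current_force()[2]
    z+=-.000267+np.clip((F0-2.5)/20e3,-.0002,.00045); turn(a,z); F,M,p=log(a,z)
    if abs(M[2])>.8 or abs(F[2])>15: print("stop");break
E
```

```text
t17.22 a158.5 zc0.0483 z0.0483 F[ 0.1 -0.4  1.3] Mz-0.02
 t17.47 a154.5 zc0.0480 z0.0480 F[0.1 0.8 0.8] Mz-0.04
 t17.72 a150.5 zc0.0477 z0.0477 F[-0.2 -0.5  1.7] Mz-0.04
 t17.97 a146.5 zc0.0474 z0.0474 F[ 0.5 -0.6  2.7] Mz-0.01
 t18.22 a142.5 zc0.0471 z0.0472 F[ 0.5 -0.1  2.7] Mz-0.03
 t18.47 a138.5 zc0.0468 z0.0469 F[ 1.1 -0.5  2.8] Mz-0.01
 t18.72 a134.5 zc0.0466 z0.0466 F[-0.2 -0.3  3. ] Mz0.03
 t18.97 a130.5 zc0.0463 z0.0464 F[1.  0.6 2.4] Mz0.02
 t19.22 a126.5 zc0.0461 z0.0461 F[1.2 0.2 3. ] Mz-0.10
 t19.47 a122.5 zc0.0458 z0.0458 F[ 1.2 -0.2  3.4] Mz-0.04
 t19.72 a118.5 zc0.0456 z0.0456 F[-0.6  0.7  2.5] Mz-0.02
 t19.97 a114.5 zc0.0453 z0.0453 F[0.6 0.1 3.1] Mz0.01
 t20.22 a110.5 zc0.0451 z0.0451 F[-0.6  0.3  2. ] Mz0.02
```

```bash
python3 - <<'E'
from h import *
a=110.5; z=current_position()[2]
for i in range(13):
    a-=2; F0=current_force()[2]
    z+=-.000133+np.clip((F0-2.5)/20e3,-.0002,.00045); turn(a,z); F,M,p=log(a,z)
    if abs(M[2])>.3 or abs(F[2])>9: print("stop");break
E
```

```text
t20.47 a108.5 zc0.0449 z0.0449 F[-1.2  0.5  4.2] Mz-0.01
 t20.72 a106.5 zc0.0448 z0.0448 F[-1.2  0.3  1.9] Mz0.03
 t20.97 a104.5 zc0.0447 z0.0446 F[ 0.1 -0.2  2.1] Mz0.01
 t21.22 a102.5 zc0.0445 z0.0445 F[-0.1  0.1  1.6] Mz-0.02
 t21.47 a100.5 zc0.0444 z0.0444 F[-0.2  0.5  1.9] Mz-0.02
 t21.72 a98.5 zc0.0442 z0.0444 F[0.2 0.8 3.7] Mz-0.05
 t21.97 a96.5 zc0.0441 z0.0444 F[-0.5 -0.5  5.6] Mz-0.04
 t22.22 a94.5 zc0.0441 z0.0444 F[-0.4  0.8  4.8] Mz-0.07
 t22.47 a92.5 zc0.0441 z0.0443 F[-0.8 -0.7  6.5] Mz-0.04
 t22.72 a90.5 zc0.0442 z0.0444 F[-0.  -0.1  5.2] Mz-0.04
 t22.97 a88.5 zc0.0442 z0.0444 F[ 0.1 -0.9  4.6] Mz-0.05
 t23.22 a86.5 zc0.0442 z0.0444 F[-0.3 -0.5  6. ] Mz-0.05
 t23.47 a84.5 zc0.0442 z0.0444 F[-0.   0.8  5.1] Mz0.08
```

```bash
python3 - <<'E'
from h import *
st(); move_gripper(.075); st("open")
servo_line([.5926,.0317,.20],ori(84.5),rate=.1); st("up")
move_ptp([.50,-.05,.26],ori(60)); st("away")
c=capture("wrist"); P,_=cloud(c)
b=np.hypot(P[:,0]-.5926,P[:,1]-.0317)<.025
print(np.percentile(P[b][:,2],[5,50,95]))
s=capture("scene"); cv2.imwrite("pics/end.png",np.hstack([cv2.resize(c["image"],(400,300)),cv2.resize(s["image"][205:355,240:440],(400,300))]))
E
```

```text
t 23.47 p [0.5929 0.0317 0.0444] a 84.6 F [-0.    0.82  5.1 ] M [-0.04 -0.06  0.08] gap 0.0557 g 30.0
open t 23.98 p [0.5924 0.0317 0.044 ] a 84.5 F [ 0.01 -0.58 -0.83] M [-0.03  0.07 -0.03] gap 0.0749 g 0.0
up t 25.69 p [0.5921 0.0317 0.1993] a 84.5 F [ 1.09 -0.47  0.33] M [-0.02  0.07  0.03] gap 0.0747 g 0.0
away t 26.3 p [ 0.5006 -0.0498  0.2599] a 60.1 F [-1.47  0.76  0.28] M [-0.03  0.11  0.01] gap 0.0749 g 0.0
[0.04416158 0.07176947 0.07337888]
```

View pics/end.png

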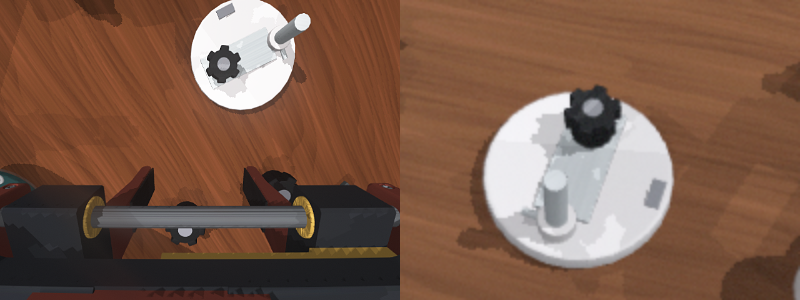

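The pictures show the knob seated on the stud: at (223,63) in the left view and (592,115) in the right. Its top measures about 0.072–0.073 m, which matches 30 + 43 mm, so the skirt is flush on the strap and the knob is released.

```bash
python3 -c "
from bench import *
sleep(.3); print(close_job())"
```

```text
the job is handed in; nothing more can be done
None
```

The small black star knob is on the stud: it clicked down into the thread start when turned backwards, was screwed forwards until flush on the strap, and was released. The job was handed in at about 27 s of the 72 s allowed.

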